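Load a pinned clamp block and index the slide to its ball detent

ROBOT

A 6-joint arm with a two-finger parallel gripper is mounted at the origin on a cart in front of the work surface, level with it; the furniture and walls round the work are solid. World frame = base frame: x ahead of the robot, y to its left, z up, the work surface at z = 0. Lengths are in m, angles in degrees, forces in N, time in s.
With the tool pointing down it reaches from about 0.375 to 0.925 m from the base axis. Payload 5.7 kg.
Tool frame: the origin (TCP) lies on the centre line of the jaws, within the pads' length; the fingertips stand 19 mm ahead of it and the grasp point (between the pads) is the TCP; y points along the fingers, x is the direction in which the jaws open and shut, and the axes are right-handed (so a half turn about y gives the same grasp; the last joint's range is limited). The gripper opens to 85 mm and grips with 20 to 120 N. Pads are 22 mm wide; open, the fingers measure 114 mm over their backs; the gripper's body (76 mm by 85 mm) begins 54 mm behind the grasp point. The pads swing forward as they close: fully open they stand 13 mm farther back than shut.
Start: joints at [-77.47, 20.558, 86.54, -0, 72.909, -6.595], TCP at [0.197, -0.567, 0.25] pointing down, gripper open.
Joint ranges: [-170.27, 170.27], [-57.76, 135], [12.27, 136.19], [-55.21, 235.2], [11.17, 155.16], [-170.74, 170.74]. Speed limits (degrees/s): [136.94, 136.94, 180, 180, 180, 180].

INTERFACE

Orientations are given as a 3x3 rotation matrix whose columns are the frame's x, y, z axes.
In Python, from plant import env gives the robot as it stands. The module is installed in compiled form; this text tells all that it offers.
- The arm moves only by the tool carry_out, never from a script. Its arguments are lists of equal length, an entry for each row: "offset": the shift along the tool's x, y, z in mm, a list of three; "dr": the turn, a rotation vector about the tool's x, y, z in degrees, a list of three. In form: {"offset": [[x, y, z], ...], "dr": [[ax, ay, az], ...]}. A call has 1 to 20 rows; each row shifts and turns the commanded pose from where the row before left it, along the tool's axes as they then stand; what a row does not reach is not made up. A row lasts 1/12 s, in which the tool goes at most 41.7 mm and 7.16 degrees, less where a joint would pass 70% of its speed; a pose out of reach is approached as far as the arm can. A call is refused whole if a number of a shift passes 41.7 or a number of a turn 7.16, either way. A call with a gripper value outside its range is refused whole. "claw" is the finger opening in mm, from 0 to 85.4, set as the call begins (left out, the last holds). The fingers move at their own pace and stop on an object; the grip force is fixed at half the most. Time passes only in rows, so rows that do not move let the fingers close. It gives the time, the measured TCP pose, the force and the opening at its end, in the units of the state.
- env.get_obs(): the state, without advancing time (a new reading comes with each control period).
- env.camera(name): name is "scene" or "top" or "wrist"; returns a dict with "image" (480x640x3 uint8, red, green, blue), "fx", "fy", "cx", "cy" (pixels), "k1" (the pictures are not rectified: a ray, as slopes to the right and down, at radius r is drawn at 1 + k1 r^2 times it, then the intrinsics apply), "rvec" (rotation vector, rad) and "tvec" (3), from world to camera coordinates, as OpenCV has them; the wrist camera has in their place "T_tool_cam" (4x4, takes a point from camera to tool coordinates, whose origin is the TCP and whose axes are the tool frame's). Camera axes: x right, y down, z forward; pixel columns grow to the right and rows downward; lengths in m; the calibration is good to about 2 mm. A picture is of the moment at which its call begins: read the wrist's pose just before it. There is no depth.
- env.job_done(): hands the job in, once; it reports no verdict.
The state is a dict: "time": time; "qpos": joint angles; "qvel": joint speeds; "joint_torque": joint torques, N m; "ee_pos": TCP position; "orientation": TCP orientation; "wrist_force": force on the tool from outside, world axes, zero at the start; "torque": the same for the moment, N m; "opening": finger opening in m.
Only numpy, scipy, OpenCV 4.12 (cv2) and the standard library are available. Lean on these libraries where they do the work, as an engineer would, in place of code of your own. Each camera call takes 0.05 s, during which the arm holds its last target.

TASK

Take the clamp block with the tall pin out of the shallow grey bin, leaving the two low blocks in the bin, and lay it flat in the nest on the slide's carriage while the carriage is still at the loading end; let go of it. Then take the carriage by its upright round knob and slide it along the rail, away from you, until the spring ball of the index block snaps into the notch in the carriage's edge. Finish there, still holding the knob, with the carriage at rest in the notch and the block lying in the nest.

Things in the scene. Friction and masses are not known exactly. Their poses are not given: they have to be found in the camera images.
- block_mid (a point): Clamp block with ONE TALL METAL PIN, 24 (x) x 63 (y) x 28 mm, about 50 g. Solid body 22 mm wide, 56 long, 9 high, 15 high at both ends; the 10 mm thick pin stands 18 mm from the centre to +y and tops out at 28 mm. Point: centre, 14 mm above the underside; z up. Starts flat in the bin at any of three places, y roughly along the bin's -x. Grasp across the 22 mm, fingertips by the floor.
- low_a_mid (a point): A low clamp block without a tall pin, 25 x 52 x 21 mm, loose in the bin; stays there. Point at its centre, 10 mm above its underside; y along its length.
- low_b_mid (a point): A low clamp block without a tall pin, 26 x 58 x 22 mm, loose in the bin; stays there. Point at its centre, 10 mm above its underside; y along its length.
- bin: Shallow grey open bin, fixed, 160 (x) x 200 (y) x 54 mm high, walls 4 mm, floor 14 mm thick. Origin at the centre of its underside. The three blocks lie side by side along its y, about 55 mm apart.
- rail: Aluminium base plate with the rail, fixed, 340 mm long along its x (the slide direction; +x is away from the robot) and 140 mm wide. Origin on the work surface under the rail's middle. End stops at x = -156 and +156 mm.
- carriage: Carriage on the rail: deck 90 (x) x 72 (y) mm, top 50 mm above the work surface. Slides only along its +x (parallel to the rail's x), 200 mm of travel, about 1.2 N of friction; begins with its middle 105 to 75 mm on the near side of the rail's middle. Origin under the deck's centre, 14 mm above the work surface.
- nest (a point): Centre of the nest's floor on the carriage deck (50 mm above the work surface), axes as the carriage. Bounded by four 6 mm high steel corners, 68 mm long (x) by 30 mm wide (y) inside; the block lies in it with its length along the carriage's x, either way round. Between the corners the long sides are open over 54 mm for the fingers.
- knob (a point): Upright round steel knob on the carriage's right (-y) arm, 22 mm in diameter, standing from 54 to 88 mm above the work surface (a wider foot below). The point lies on its axis, 72 mm above the work surface. It may be gripped from any side.
- notch (a point): The notch in the carriage's left (+y) edge, between two round steel humps whose centres are 17 mm apart along x. The point is where the ball's centre comes to rest when it sits in the notch.
- ball (a point): Centre of the index block's 10 mm spring ball; axes as the rail. The dark steel block (30 x 32 mm) stands left (+y) of the rail, at another place along it each time. The first hump meets the ball 17 mm before the notch and takes about 7 to 10 N; from its crest, 8.5 mm before the notch, the ball pulls the carriage in. Leaving past the second hump takes about as much again.

How it is judged:
By the outcome, as a careful person would: the job done as asked, in the order asked, and still so for the second after the job is handed in, while the arm keeps its last pose, push and grip.
It also fails if it takes over 72 s, if anything falls off the work surface, if the arm or the gripper's body presses on something with over 40 N, if the wrist force passes 120 N, or if a joint passes its speed limit or range.

## Working session

There is one attempt and no reset: what is moved stays moved. The work goes in short steps, Python scripts to look and compute and a tool call to move; the robot and the scene stay as the last step left them, time stands still between calls to the robot, and variables do not carry over. Pictures are saved under pics/ and viewed, and the job is handed in when it is done.

Besides the shell and the picture viewer there is one more tool, called after "Request:" by a JSON object that holds its "name" and its "arguments". carry_out: Moves the arm, as the interface text tells. Its arguments: {"type":"object","properties":{"offset":{"type":"array","items":{"type":"array","items":{"type":"number"}}},"dr":{"type":"array","items":{"type":"array","items":{"type":"number"}}},"claw":{"type":"number"}},"required":["offset","dr"]}

```bash
mkdir -p pics; cat > h.py <<'E'
import numpy as np, cv2
from plant import env
def snap(n,f):
    o=env.get_obs(); c=env.camera(n); cv2.imwrite('pics/'+f,c['image'][:,:,::-1])
    import pickle; pickle.dump((o,c),open('pics/'+f+'.pkl','wb')); return o,c
def load(f):
    import pickle; return pickle.load(open('pics/'+f+'.pkl','rb'))
def camT(o,c):
    if 'T_tool_cam' in c:
        T=np.eye(4);T[:3,:3]=np.array(o['orientation']).reshape(3,3);T[:3,3]=o['ee_pos'];return T@np.array(c['T_tool_cam'])
    R=cv2.Rodrigues(np.array(c['rvec'],float))[0];T=np.eye(4);T[:3,:3]=R.T;T[:3,3]=-R.T@np.array(c['tvec'],float).ravel();return T
def KD(c): return np.array([[c['fx'],0,c['cx']],[0,c['fy'],c['cy']],[0,0,1.]]),np.array([c['k1'],0,0,0,0.])
def p2w(f,px,z):
    o,c=load(f);T=camT(o,c);K,D=KD(c)
    u=cv2.undistortPoints(np.array(px,float).reshape(-1,1,2),K,D).reshape(-1,2)
    d=np.c_[u,np.ones(len(u))]@T[:3,:3].T
    z=np.broadcast_to(z,len(u)); s=(z-T[2,3])/d[:,2]
    return T[:3,3]+d*s[:,None]
def w2p(f,P):
    o,c=load(f);T=np.linalg.inv(camT(o,c));K,D=KD(c)
    return cv2.projectPoints(np.array(P,float).reshape(-1,1,3),cv2.Rodrigues(T[:3,:3])[0],T[:3,3],K,D)[0].reshape(-1,2)
E
python3 - <<'E'
from h import *
for n in ('scene','top','wrist'):
    o,c=snap(n,n+'0.png'); print(n,c['fx'],c['k1'],camT(o,c).round(3).tolist())
print(o)
E
```

```text
scene 567.7413935789718 -0.07294812841005781 [[-0.824, -0.279, 0.493, 0.084], [-0.566, 0.37, -0.737, 0.88], [0.023, -0.886, -0.462, 0.509], [0.0, 0.0, 0.0, 1.0]]
top 471.27100812412243 -0.1154487063262291 [[0.028, -0.994, 0.11, 0.49], [-0.999, -0.03, -0.02, 0.16], [0.023, -0.11, -0.994, 0.923], [0.0, 0.0, 0.0, 1.0]]
wrist 377.6048552790449 -0.038168483636092244 [[0.328, -0.897, -0.297, 0.273], [-0.945, -0.312, -0.102, -0.539], [-0.001, 0.314, -0.949, 0.375], [0.0, 0.0, 0.0, 1.0]]
{'time': 0.1, 'qpos': array([-7.74695617e+01,  2.05944395e+01,  8.65927566e+01, -5.66545741e-04,
        7.29098725e+01, -6.59596434e+00]), 'qvel': array([ 0.03544351, -0.13464347, -0.18132167,  0.01338999, -0.18823954,
        0.1054829 ]), 'joint_torque': array([-8.07933448e-04, -5.28654349e+01, -2.79350281e+01, -3.52025036e-04,
        4.99527858e-03, -1.84593836e-05]), 'ee_pos': array([ 0.1964409 , -0.56630802,  0.24953127]), 'orientation': array([[ 3.27655744e-01, -3.76789722e-04,  9.44797106e-01],
       [-9.44795680e-01,  1.65176239e-03,  3.27655908e-01],
       [-1.68403770e-03, -9.99998565e-01,  1.85220132e-04]]), 'wrist_force': array([ 0.16172587, -0.79218781,  0.44424625]), 'torque': array([0.00260036, 0.01406118, 0.04052834]), 'opening': 0.08559963654093858}
```

View pics/top0.png

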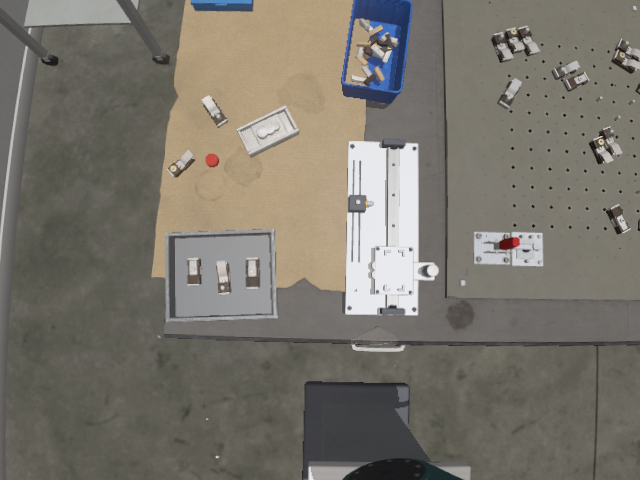

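View pics/scene0.png

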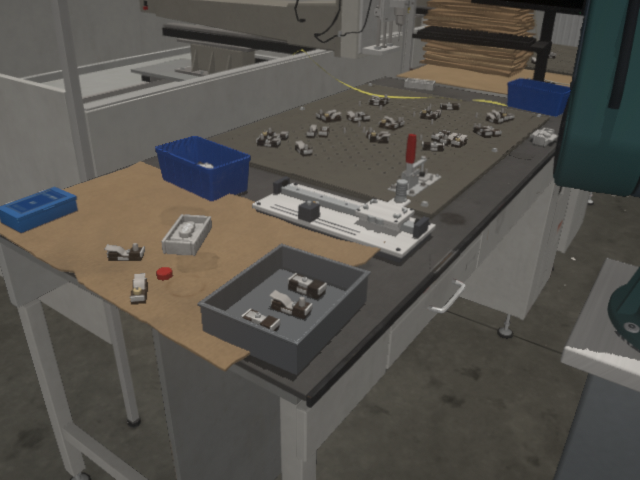

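View pics/wrist0.png

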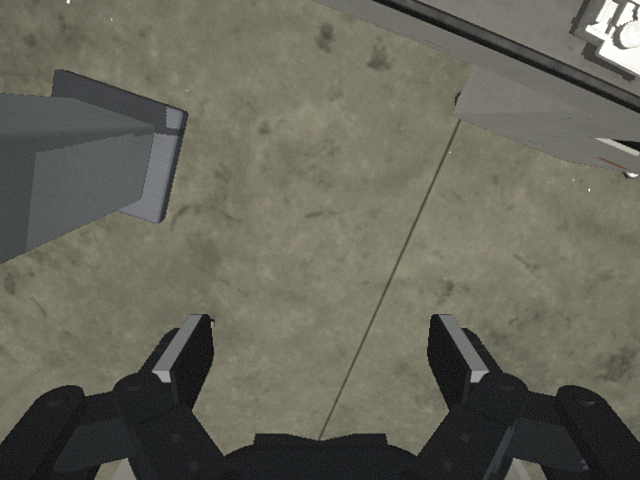

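```bash
python3 - <<'E'
from h import *
t=cv2.imread('pics/top0.png');s=cv2.imread('pics/scene0.png')
cv2.imwrite('pics/za.png',cv2.resize(t[225:325,160:285],(750,600),interpolation=cv2.INTER_CUBIC))
cv2.imwrite('pics/zb.png',cv2.resize(s[250:350,220:345],(750,600),interpolation=cv2.INTER_CUBIC))
cv2.imwrite('pics/zc.png',cv2.resize(t[135:325,335:450],(363,600),interpolation=cv2.INTER_CUBIC))
print(p2w('top0.png',[[166,234],[274,230],[277,317],[167,320]],0.054))
print(p2w('top0.png',[[347,142],[416,142],[418,314],[346,314]],0.01))
E
```

```text
[[0.58333377 0.43747395 0.054     ]
 [0.59685776 0.23541274 0.054     ]
 [0.43705049 0.22397426 0.054     ]
 [0.42448874 0.42644483 0.054     ]]
[[ 0.78468897  0.10040225  0.01      ]
 [ 0.79042486 -0.03951806  0.01      ]
 [ 0.44677111 -0.04512451  0.01      ]
 [ 0.44373763  0.09486984  0.01      ]]
```

View pics/za.png

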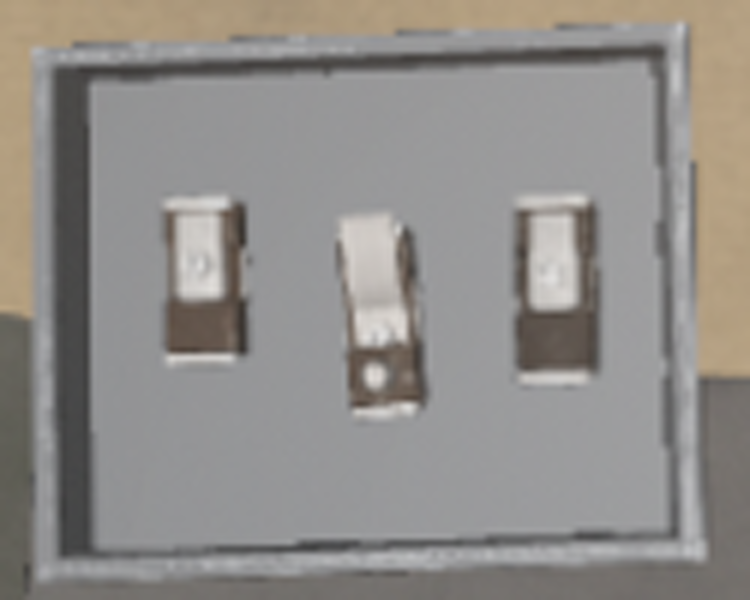

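View pics/zb.png

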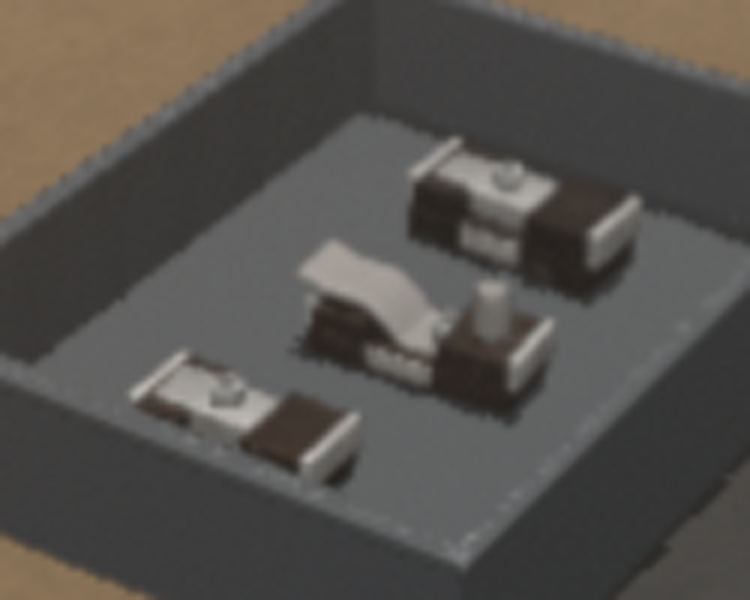

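View pics/zc.png

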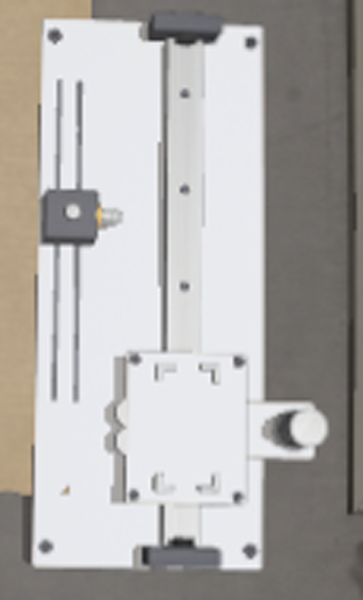

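```bash
python3 - <<'E'
from h import *
def z(a,s,o): return np.array(a,float)/s+np.array(o)-0.4
A=z([[338,216],[402,213],[350,414],[420,408]],6,[160,225]); P=p2w('top0.png',A,0.029);print(A,P)
pin=z([[374,374]],6,[160,225]); print('pin',p2w('top0.png',pin,0.042))
f=363/115
C=z([[128,352],[246,352],[246,503],[128,503]],f,[335,135]);P=p2w('top0.png',C,0.05);print('deck',P,P.mean(0))
n=z([[155,366],[219,366],[219,490],[155,490]],f,[335,135]);P=p2w('top0.png',n,0.053);print('nest',P,P.mean(0))
print('knob',p2w('top0.png',z([[309,428]],f,[335,135]),0.088))
print('ball',p2w('top0.png',z([[118,217]],f,[335,135]),0.04))
print('notch',p2w('top0.png',z([[114,428]],f,[335,135]),0.04))
E
```

```text
[[215.93333333 260.6       ]
 [226.6        260.1       ]
 [217.93333333 293.6       ]
 [229.6        292.6       ]] [[0.53804741 0.34589737 0.029     ]
 [0.5396402  0.32554646 0.029     ]
 [0.47578064 0.33909063 0.029     ]
 [0.47839892 0.31701734 0.029     ]]
pin [[0.48859792 0.32955782 0.042     ]]
deck [[ 0.57277064  0.04608917  0.05      ]
 [ 0.57481842 -0.02451128  0.05      ]
 [ 0.48548619 -0.02538727  0.05      ]
 [ 0.48386591  0.04455063  0.05      ]] [0.52923529 0.01018531 0.05      ]
nest [[ 0.56466037  0.03033554  0.053     ]
 [ 0.56574529 -0.00778186  0.053     ]
 [ 0.49274041 -0.00862432  0.053     ]
 [ 0.49184503  0.02919935  0.053     ]] [0.52874778 0.01078218 0.053     ]
knob [[ 0.52882585 -0.05310627  0.088     ]]
ball [[0.65552363 0.05208301 0.04      ]]
notch [[0.52804291 0.05240514 0.04      ]]
```

Request:
{"name": "carry_out", "arguments": {"offset": [[-23.5,0,27.4],[-23.5,0,27.4],[-23.5,0,27.4],[-23.5,0,27.4],[-23.5,0,27.4],[-23.5,0,27.4],[-23.5,0,27.4],[-23.5,0,27.4],[-23.5,0,27.4],[-23.5,0,27.4],[-23.5,0,27.4],[-23.5,0,27.4],[-23.5,0,27.4],[-23.5,0,27.4],[-23.5,0,27.4],[0,0,0],[0,0,0]], "dr": [[0,0,0],[0,0,0],[0,0,0],[0,0,0],[0,0,0],[0,0,0],[0,0,0],[0,0,0],[0,0,0],[0,0,0],[0,0,0],[0,0,0],[0,0,0],[0,0,0],[0,0,0],[0,5.9,0],[0,5.9,0]], "claw": 46}}

```text
time: 1.57
ee_pos: [0.4701, -0.097, 0.2501]
orientation: [[0.127, -0.0, 0.992], [-0.992, 0.0, 0.127], [-0.0, -1.0, -0.0]]
wrist_force: [-0.3, -0.0, 0.6]
opening: 0.0462
```

Request:
{"name": "carry_out", "arguments": {"offset": [[-35.1,4,7.7],[-35.1,4,7.7],[-35.1,4,7.7],[-35.1,4,7.7],[-35.1,4,7.7],[-35.1,4,7.7],[-35.1,4,7.7],[-35.1,4,7.7],[-35.1,4,7.7],[-35.1,4,7.7],[-35.1,4,7.7],[-35.1,4,7.7],[0,0,0],[0,0,0]], "dr": [[0,0,0],[0,0,0],[0,0,0],[0,0,0],[0,0,0],[0,0,0],[0,0,0],[0,0,0],[0,0,0],[0,0,0],[0,0,0],[0,0,0],[0,0,0],[0,0,0]]}}

```text
time: 2.73
ee_pos: [0.5068, 0.332, 0.2015]
orientation: [[0.131, -0.001, 0.991], [-0.991, -0.0, 0.131], [0.0, -1.0, -0.001]]
wrist_force: [-0.5, -0.2, 0.1]
opening: 0.0459
```

```bash
python3 - <<'E'
from h import *
o,c=snap('wrist','w1.png');print(o['ee_pos'],o['orientation'],o['qpos'])
E
```

```text
[0.50682838 0.33196747 0.20153609] [[ 1.30578840e-01 -9.28038169e-04  9.91437494e-01]
 [-9.91437895e-01 -3.83409623e-04  1.30578534e-01]
 [ 2.58944812e-04 -9.99999496e-01 -9.70157393e-04]] [2.66920362e+01 2.36951250e+01 8.90062826e+01 4.61381172e-03
 6.73559665e+01 1.09187222e+02]
```

View pics/w1.png

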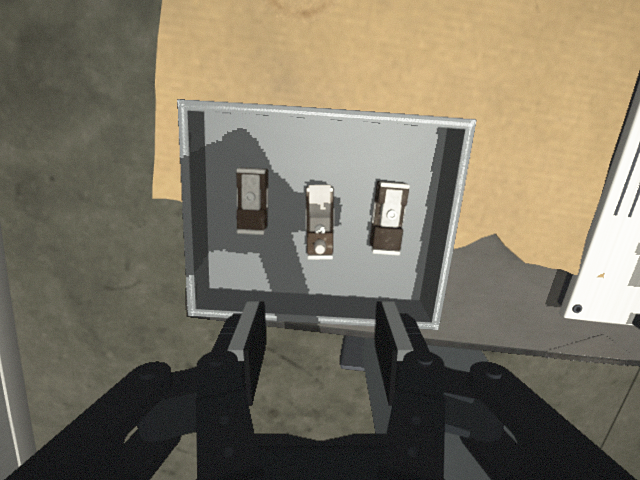

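```bash
python3 - <<'E'
from h import *
w=cv2.imread('pics/w1.png');cv2.imwrite('pics/w1z.png',cv2.resize(w[170:275,230:420],(760,420),interpolation=cv2.INTER_CUBIC))
o,c=load('w1.png');R=o['orientation'];p=o['ee_pos']
for px,z in [((307,185),.029),((333,185),.029),((306.5,258),.029),((333,258),.029),((320,249.5),.042)]:
    P=p2w('w1.png',[px],z)[0];print(px,P,(R.T@(P-p)*1e3).round(1))
E
```

```text
(307, 185) [0.53599286 0.34724145 0.029     ] [-11.4 172.5  31.1]
(333, 185) [0.53867901 0.3268581  0.029     ] [  9.2 172.5  31.1]
(306.5, 258) [0.47475243 0.34025506 0.029     ] [-12.4 172.6 -30.6]
(333, 258) [0.47766296 0.31814556 0.029     ] [  9.9 172.6 -30.6]
(320, 249.5) [0.48828001 0.33058864 0.042     ] [ -1.1 159.6 -18.4]
```

View pics/w1z.png

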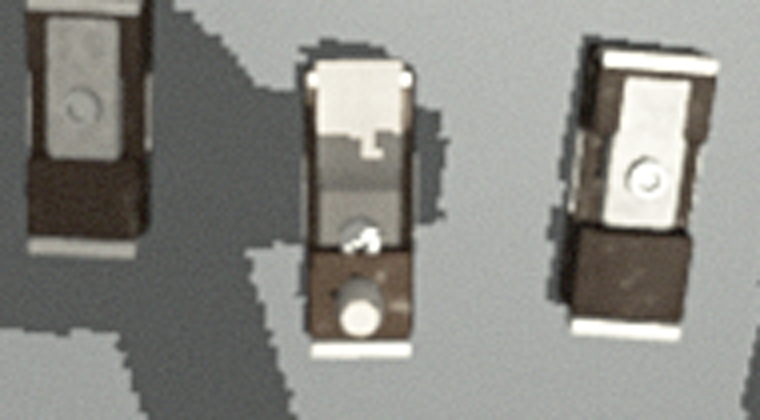

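Request:
{"name": "carry_out", "arguments": {"offset": [[-1,15,0],[0,20,0],[0,20,0],[0,20,0],[0,20,0],[0,20,0],[0,15,0],[0,12,0],[0,10,0],[0,7,0],[0,4,0],[0,2,0],[0,0,0],[0,0,0]], "dr": [[0,0,0],[0,0,0],[0,0,0],[0,0,0],[0,0,0],[0,0,0],[0,0,0],[0,0,0],[0,0,0],[0,0,0],[0,0,0],[0,0,0],[0,0,0],[0,0,0]], "claw": 38}}

```text
time: 3.95
ee_pos: [0.5076, 0.3316, 0.0379]
orientation: [[0.128, 0.001, 0.992], [-0.992, 0.0, 0.128], [-0.0, -1.0, 0.001]]
wrist_force: [-0.3, 0.1, 0.0]
opening: 0.038
```

```bash
python3 - <<'E'
from h import *
o,c=snap('wrist','w2.png');print(o['ee_pos'],o['wrist_force'])
E
```

```text
[0.50756496 0.33160664 0.03786604] [-0.26897693  0.05153804  0.03183905]
```

View pics/w2.png

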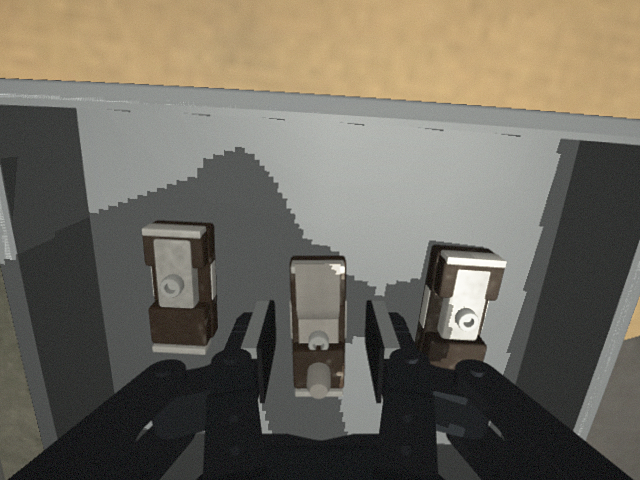

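Request:
{"name": "carry_out", "arguments": {"offset": [[0,1.5,0],[0,1.0,0],[0,0,0]], "dr": [[0,0,0],[0,0,0],[0,0,0]]}}

```text
time: 4.25
ee_pos: [0.5072, 0.3314, 0.0349]
orientation: [[0.128, 0.0, 0.992], [-0.992, 0.0, 0.128], [-0.0, -1.0, 0.0]]
wrist_force: [-0.6, -0.4, 0.5]
opening: 0.0378
```

Request:
{"name": "carry_out", "arguments": {"offset": [[0,0,0],[0,0,0],[0,0,0],[0,0,0],[0,0,0],[0,0,0],[0,0,0],[0,0,0],[0,0,0],[0,0,0]], "dr": [[0,0,0],[0,0,0],[0,0,0],[0,0,0],[0,0,0],[0,0,0],[0,0,0],[0,0,0],[0,0,0],[0,0,0]], "claw": 5}}

```text
time: 5.08
ee_pos: [0.5073, 0.3315, 0.0352]
orientation: [[0.128, 0.0, 0.992], [-0.992, 0.0, 0.128], [-0.0, -1.0, 0.0]]
wrist_force: [-0.8, -0.8, 5.5]
opening: 0.0207
```

Request:
{"name": "carry_out", "arguments": {"offset": [[0,-3,0],[0,-8,0],[0,-15,0],[0,-20,0],[0,-20,0],[0,-20,0],[0,-20,0],[0,-15,0],[0,-10,0],[0,0,0],[0,0,0]], "dr": [[0,0,0],[0,0,0],[0,0,0],[0,0,0],[0,0,0],[0,0,0],[0,0,0],[0,0,0],[0,0,0],[0,0,0],[0,0,0]]}}

```text
time: 6.0
ee_pos: [0.5073, 0.3314, 0.1661]
orientation: [[0.127, 0.001, 0.992], [-0.992, 0.0, 0.127], [-0.0, -1.0, 0.001]]
wrist_force: [0.7, -0.4, -2.1]
opening: 0.0208
```

```bash
python3 - <<'E'
from h import *
o,c=snap('wrist','w3.png');print(o['ee_pos'],o['wrist_force'],o['opening'])
E
```

```text
[0.50729783 0.33141757 0.16611793] [ 0.67868409 -0.43698043 -2.08679308] 0.020794160727662995
```

View pics/w3.png

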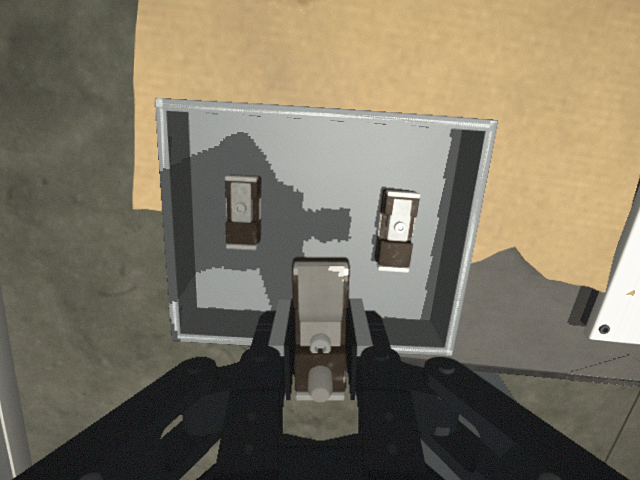

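```bash
python3 - <<'E'
from h import *
o,c=load('w3.png');R=o['orientation'];p=o['ee_pos']
w=cv2.imread('pics/w3.png');cv2.imwrite('pics/w3z.png',cv2.resize(w[245:415,270:370],(353,600),interpolation=cv2.INTER_CUBIC))
for px,z in [((294,260),-.006),((349,260),-.006),((296,398),-.006),((344,398),-.006),((320,373),.007)]:
    P=p2w('w3.png',[px],p[2]+z)[0];print(px,P,(R.T@(P-p)*1e3).round(1))
E
```

```text
(294, 260) [0.53691138 0.34613479 0.16011793] [-10.8   6.   31.2]
(349, 260) [0.53951869 0.32587513 0.16011793] [ 9.6  6.  31.2]
(296, 398) [0.47439734 0.33867061 0.16011793] [-11.4   6.  -31.7]
(344, 398) [0.47700952 0.31837087 0.16011793] [  9.1   6.  -31.7]
(320, 373) [0.49825465 0.33142355 0.17311793] [-1.2 -7.  -9. ]
```

View pics/w3z.png

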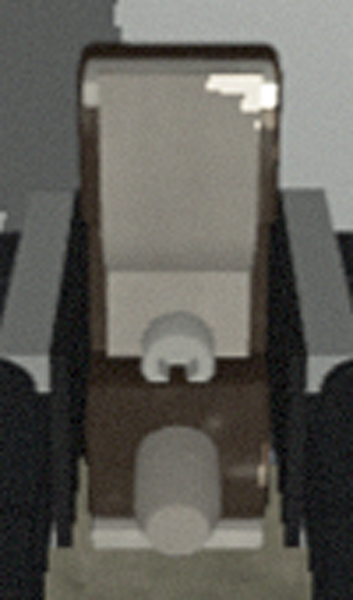

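Request:
{"name": "carry_out", "arguments": {"offset": [[0,0,0],[15,0,1.6],[25,0,1.6],[35,0,1.6],[40,0,1.6],[40,0,1.6],[40,0,1.6],[40,0,1.6],[35,0,1.6],[25,0,1.6],[15,0,1],[8,0,1],[3,0,0],[0,0,0],[0,0,0],[0,0,0]], "dr": [[0,6.4,0],[0,0,0],[0,0,0],[0,0,0],[0,0,0],[0,0,0],[0,0,0],[0,0,0],[0,0,0],[0,0,0],[0,0,0],[0,0,0],[0,0,0],[0,0,0],[0,0,0],[0,0,0]]}}

```text
time: 7.38
ee_pos: [0.5285, 0.0117, 0.1656]
orientation: [[0.018, -0.001, 1.0], [-1.0, 0.0, 0.018], [-0.0, -1.0, -0.001]]
wrist_force: [0.6, 0.3, -1.1]
opening: 0.0204
```

```bash
python3 - <<'E'
from h import *
o,c=snap('wrist','w4.png');print(o['ee_pos'],o['orientation'],o['wrist_force'],o['opening'])
E
```

```text
[0.52845344 0.01171806 0.16559837] [[ 1.77577189e-02 -6.10737764e-04  9.99842133e-01]
 [-9.99842216e-01  4.42590412e-04  1.77579907e-02]
 [-4.53366017e-04 -9.99999716e-01 -6.02782004e-04]] [ 0.5956233   0.25088306 -1.12546007] 0.020420932395549096
```

View pics/w4.png

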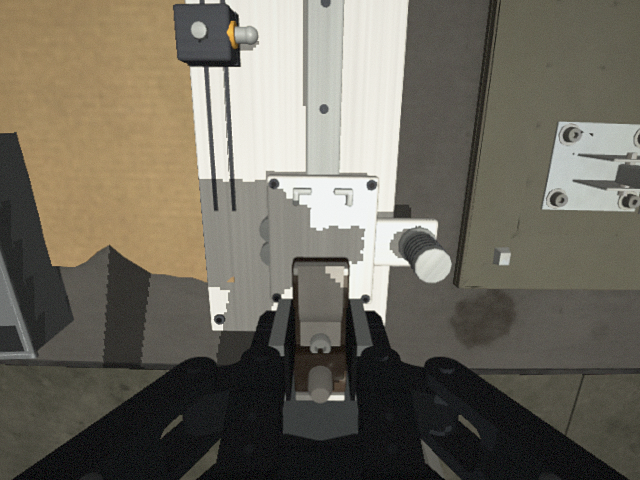

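```bash
python3 - <<'E'
from h import *
o,c=load('w4.png');R=o['orientation'];p=o['ee_pos']
w=cv2.imread('pics/w4.png');cv2.imwrite('pics/w4z.png',cv2.resize(w[165:310,255:460],(800,566),interpolation=cv2.INTER_CUBIC))
for px,z in [((274,183.5),.05),((372,184),.05),((276.5,298),.05),((364.5,298),.05),((433,264),.088)]:
    P=p2w('w4.png',[px],z)[0];print(px,P,(R.T@(P-p)*1e3).round(1))
# nest inner predicted
E
```

```text
(274, 183.5) [0.5693688  0.04308254 0.05      ] [-30.6 115.6  41.5]
(372, 184) [ 0.57017876 -0.01955487  0.05      ] [ 32.1 115.6  41.2]
(276.5, 298) [0.48835887 0.04296731 0.05      ] [-31.9 115.6 -39.5]
(364.5, 298) [ 0.48947469 -0.01919371  0.05      ] [ 30.3 115.6 -39.5]
(433, 264) [ 0.53083305 -0.05234871  0.088     ] [64.1 77.6  1.3]
```

View pics/w4z.png

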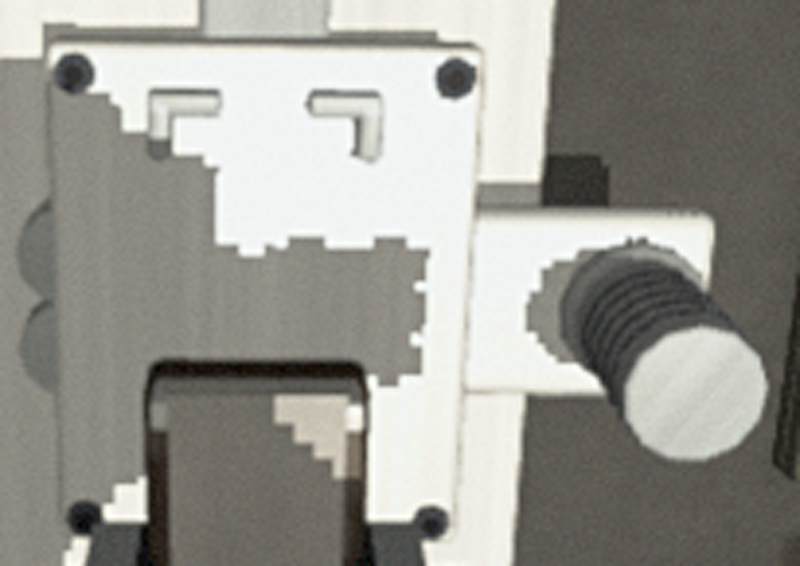

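Request:
{"name": "carry_out", "arguments": {"offset": [[0.9,5,0.7],[0,10,0],[0,15,0],[0,15,0],[0,12,0],[0,10,0],[0,7,0],[0,4,0],[0,2,0],[0,0,0],[0,0,0]], "dr": [[0,0,0],[0,0,0],[0,0,0],[0,0,0],[0,0,0],[0,0,0],[0,0,0],[0,0,0],[0,0,0],[0,0,0],[0,0,0]]}}

```text
time: 8.35
ee_pos: [0.5299, 0.0098, 0.0861]
orientation: [[0.016, 0.001, 1.0], [-1.0, 0.0, 0.016], [-0.0, -1.0, 0.001]]
wrist_force: [-0.5, -0.9, -0.5]
opening: 0.0208
```

```bash
python3 - <<'E'
from h import *
o,c=snap('wrist','w5.png');print(o['ee_pos'],o['orientation'],o['wrist_force'],o['opening'])
snap('scene','s5.png')
s=cv2.imread('pics/s5.png');cv2.imwrite('pics/s5z.png',cv2.resize(s[150:270,330:470],(700,600),interpolation=cv2.INTER_CUBIC))
E
```

```text
[0.52990168 0.00978758 0.08614378] [[ 1.61854672e-02  7.50472227e-04  9.99868725e-01]
 [-9.99869007e-01  2.60910491e-05  1.61854522e-02]
 [-1.39408917e-05 -9.99999718e-01  7.50796216e-04]] [-0.50571757 -0.87691584 -0.45247414] 0.020792222015322295
```

View pics/w5.png

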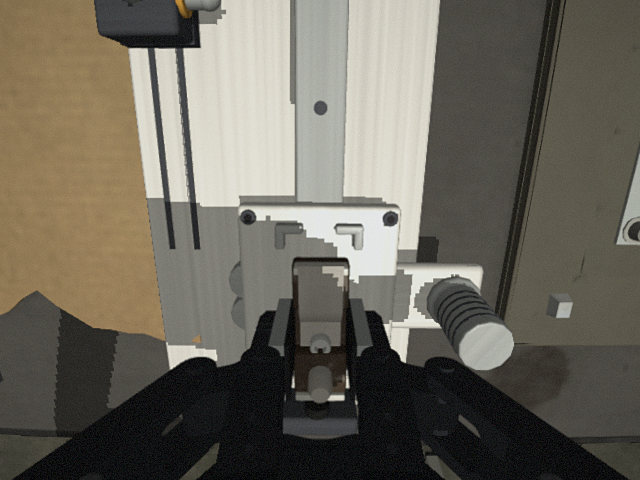

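View pics/s5z.png

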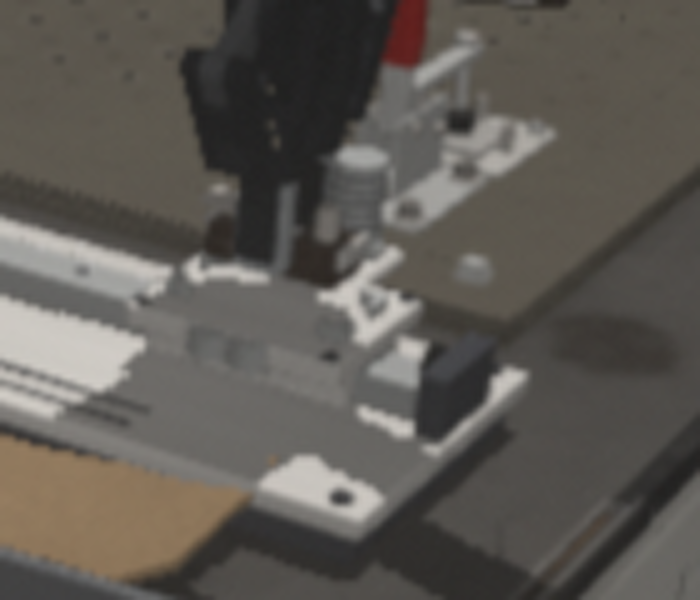

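```bash
python3 - <<'E'
from h import *
o,c=load('w5.png');R=o['orientation'];p=o['ee_pos']
w=cv2.imread('pics/w5.png');cv2.imwrite('pics/w5z.png',cv2.resize(w[195:300,230:410],(800,467),interpolation=cv2.INTER_CUBIC))
for px,z in [((248,217),.05),((391,219),.05),((275.5,223),.056),((363,223),.056),((239,204),.05),((398,204),.05),((292,259),p[2]-.006),((349,259),p[2]-.006)]:
    P=p2w('w5.png',[px],z)[0];print(px,P,(R.T@(P-p)*1e3).round(1))
E
```

```text
(248, 217) [0.56923298 0.04335842 0.05      ] [-32.9  36.2  39.8]
(391, 219) [ 0.56934937 -0.01969389  0.05      ] [30.1 36.2 38.9]
(275.5, 223) [0.56833172 0.03058213 0.056     ] [-20.2  30.2  38.7]
(363, 223) [ 0.56893753 -0.00668104  0.056     ] [17.1 30.2 38.7]
(239, 204) [0.5750155  0.04704538 0.05      ] [-36.5  36.2  45.7]
(398, 204) [ 0.57614197 -0.02225292  0.05      ] [32.8 36.2 45.7]
(292, 259) [0.56122282 0.02190959 0.08014378] [-11.6   6.   31.5]
(349, 259) [0.56156581 0.00076179 0.08014378] [ 9.5  6.  31.5]
```

View pics/w5z.png

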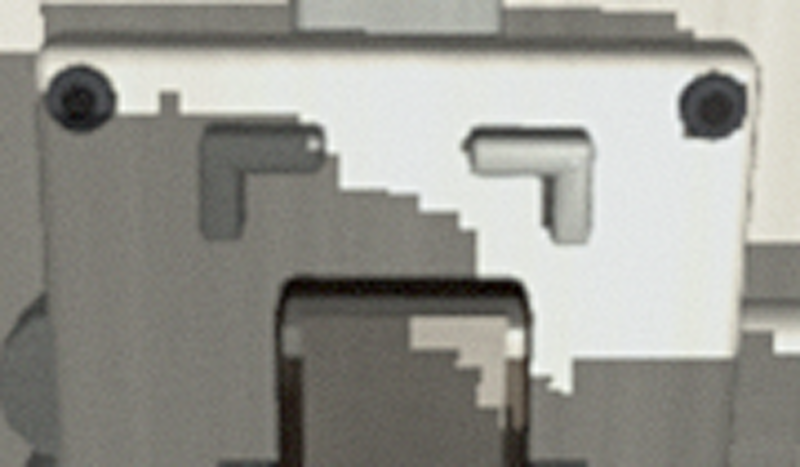

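Request:
{"name": "carry_out", "arguments": {"offset": [[-0.5,3,0.4],[0,4,0],[0,3,0],[0,2,0],[0,1.5,0],[0,0.5,0],[0,0,0],[0,0,0]], "dr": [[0,0,0],[0,0,0],[0,0,0],[0,0,0],[0,0,0],[0,0,0],[0,0,0],[0,0,0]]}}

```text
time: 9.12
ee_pos: [0.5299, 0.0103, 0.0718]
orientation: [[0.016, -0.0, 1.0], [-1.0, 0.0, 0.016], [-0.0, -1.0, -0.0]]
wrist_force: [-0.0, 0.5, 0.2]
opening: 0.0203
```

```bash
python3 - <<'E'
from h import *
o,c=snap('wrist','w6.png');print(o['ee_pos'],o['wrist_force'],o['opening'])
snap('scene','s6.png')
s=cv2.imread('pics/s6.png');cv2.imwrite('pics/s6z.png',cv2.resize(s[170:250,345:445],(750,600),interpolation=cv2.INTER_CUBIC))
E
```

```text
[0.52988984 0.01030844 0.07178992] [-0.00437262  0.46995948  0.19501835] 0.020288337996272863
```

View pics/w6.png

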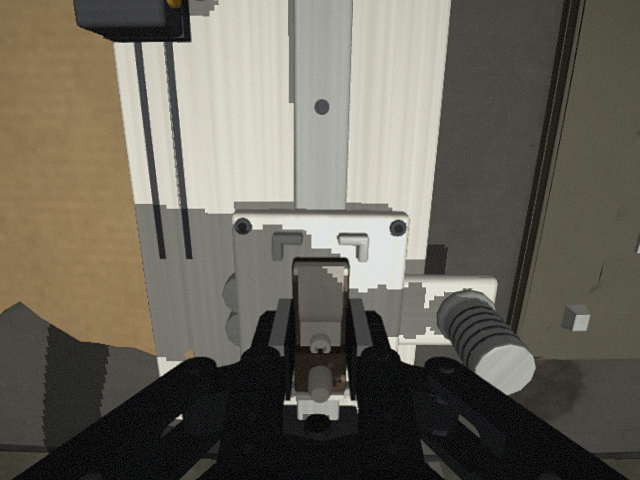

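View pics/s6z.png

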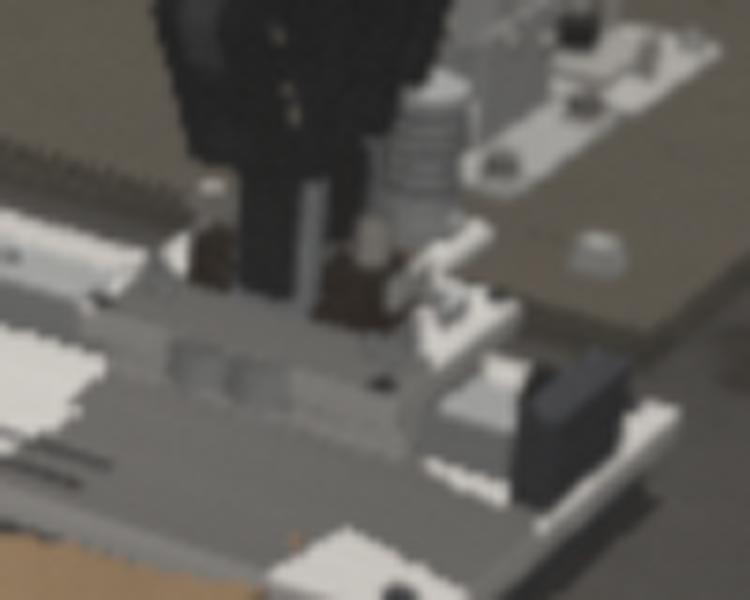

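Request:
{"name": "carry_out", "arguments": {"offset": [[0,0.8,0],[0,0,0],[0,0,0]], "dr": [[0,0,0],[0,0,0],[0,0,0]]}}

```text
time: 9.47
ee_pos: [0.5301, 0.0103, 0.0712]
orientation: [[0.016, 0.0, 1.0], [-1.0, 0.0, 0.016], [-0.0, -1.0, 0.0]]
wrist_force: [-0.8, 0.0, 1.1]
opening: 0.0209
```

Request:
{"name": "carry_out", "arguments": {"offset": [[0,0,0],[0,0,0],[0,0,0],[0,0,0],[0,0,0]], "dr": [[0,0,0],[0,0,0],[0,0,0],[0,0,0],[0,0,0]], "claw": 38}}

```text
time: 9.88
ee_pos: [0.5299, 0.0103, 0.071]
orientation: [[0.016, 0.0, 1.0], [-1.0, 0.0, 0.016], [-0.0, -1.0, 0.0]]
wrist_force: [-0.1, -1.3, 0.5]
opening: 0.038
```

```bash
python3 - <<'E'
from h import *
o,c=snap('wrist','w7.png');print(o['ee_pos'],o['wrist_force'],o['opening'])
E
```

```text
[0.529919   0.01025021 0.07103104] [-0.13776861 -1.31077456  0.46383692] 0.03803059652931491
```

View pics/w7.png

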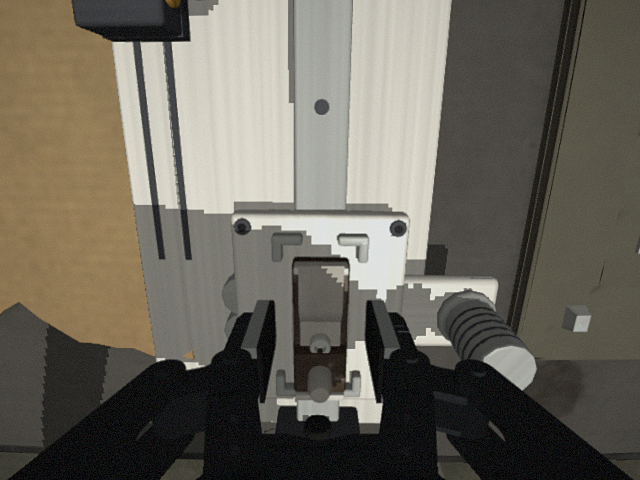

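Request:
{"name": "carry_out", "arguments": {"offset": [[0,-3,0],[0,-8,0],[0,-15,0],[0,-20,0],[0,-20,0],[0,-20,0],[0,-15,0],[0,-10,0],[0,0,0],[0,0,0]], "dr": [[0,0,0],[0,0,0],[0,0,0],[0,0,0],[0,0,0],[0,0,0],[0,0,0],[0,0,0],[0,0,0],[0,0,0]]}}

```text
time: 10.77
ee_pos: [0.5301, 0.0103, 0.1824]
orientation: [[0.016, 0.001, 1.0], [-1.0, 0.0, 0.016], [-0.0, -1.0, 0.001]]
wrist_force: [-0.1, -0.3, 0.7]
opening: 0.038
```

```bash
python3 - <<'E'
from h import *
o,c=snap('wrist','w8.png');print(o['ee_pos'],o['wrist_force'],o['opening'])
s=cv2.imread('pics/w8.png');cv2.imwrite('pics/w8z.png',cv2.resize(s[165:315,250:450],(800,600),interpolation=cv2.INTER_CUBIC))
E
```

```text
[0.53006349 0.01033382 0.1824384 ] [-0.07661439 -0.34426035  0.68178975] 0.03799279495956476
```

View pics/w8z.png

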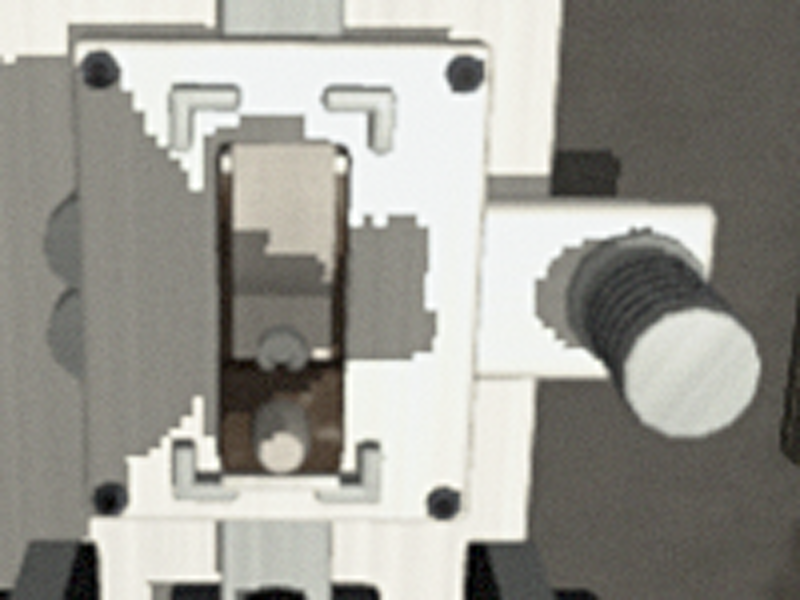

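```bash
python3 - <<'E'
from h import *
o,c=load('w8.png');R=o['orientation'];p=o['ee_pos']
for n,px,z in [('bfar',(217,145),.065),('bfar',(350,145),.065),('bnear',(218,474),.065),('bnear',(344,474),.065),('pin',(282,452),.078),('nfarL',(170,88),.056),('nfarR',(396,88),.056),('nnL',(172,496),.056),('nnR',(380,500),.056),('knob',(693,372),.088)]:
    px=np.array(px)/4+[250,165]-.4
    P=p2w('w8.png',[px],z)[0];print(n,px,P.round(4),(R.T@(P-p)*1e3).round(1))
E
```

```text
bfar [303.85 200.85] [0.5599 0.0225 0.065 ] [-11.7 117.5  29.9]
bfar [337.1  200.85] [0.5602 0.0008 0.065 ] [ 10.  117.5  29.9]
bnear [304.1 283.1] [0.5013 0.0222 0.065 ] [-12.3 117.4 -28.7]
bnear [335.6 283.1] [5.016e-01 1.000e-04 6.500e-02] [  9.8 117.4 -28.7]
pin [320.1 277.6] [0.5113 0.0111 0.078 ] [ -1.1 104.4 -18.9]
nfarL [292.1 186.6] [0.5675 0.0308 0.056 ] [-19.9 126.5  37.6]
nfarR [348.6 186.6] [ 0.5681 -0.007   0.056 ] [ 18.  126.5  37.7]
nnL [292.6 288.6] [0.4926 0.0309 0.056 ] [-21.2 126.4 -37.2]
nnR [344.6 289.6] [ 0.4925 -0.0071  0.056 ] [ 16.8 126.4 -38. ]
knob [422.85 257.6 ] [ 0.5301 -0.0525  0.088 ] [62.8 94.4 -1.1]
```

Request:
{"name": "carry_out", "arguments": {"offset": [[8,0,-1],[15,0,0],[18,0,0],[14,0,0],[7,0,0],[1.6,0,0],[0,8,0],[0,15,0],[0,20,0],[0,20,0],[0,15,0],[0,10,0],[0,6,0],[0,0,0],[0,0,0]], "dr": [[0,0,0],[0,0,0],[0,0,0],[0,0,0],[0,0,0],[0,0,0],[0,0,0],[0,0,0],[0,0,0],[0,0,0],[0,0,0],[0,0,0],[0,0,0],[0,0,0],[0,0,0]], "claw": 46}}

```text
time: 12.07
ee_pos: [0.53, -0.053, 0.088]
orientation: [[0.016, -0.0, 1.0], [-1.0, 0.0, 0.016], [-0.0, -1.0, -0.0]]
wrist_force: [-0.2, -0.8, 0.4]
opening: 0.0458
```

```bash
python3 - <<'E'
from h import *
o,c=snap('wrist','w9.png');print(o['ee_pos'],o['wrist_force'],o['opening'])
E
```

```text
[ 0.53002387 -0.05302659  0.08800621] [-0.1871982  -0.84820721  0.39331428] 0.04579160440456825
```

View pics/w9.png

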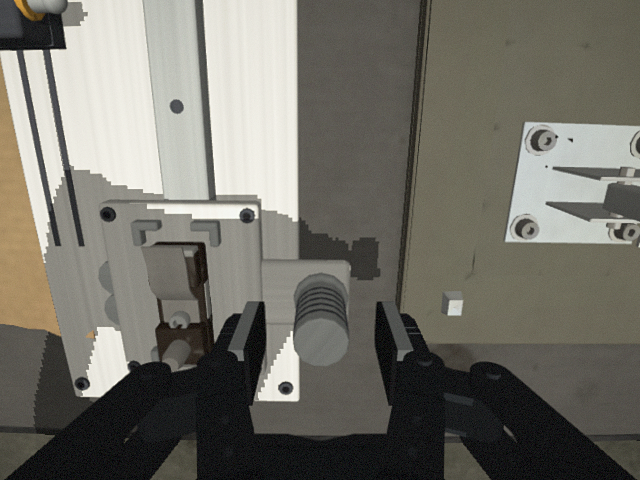

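Request:
{"name": "carry_out", "arguments": {"offset": [[0,5,0],[0,4,0],[0,1,0],[0,0,0],[0,0,0]], "dr": [[0,0,0],[0,0,0],[0,0,0],[0,0,0],[0,0,0]]}}

```text
time: 12.53
ee_pos: [0.5299, -0.0533, 0.078]
orientation: [[0.016, -0.0, 1.0], [-1.0, 0.0, 0.016], [-0.0, -1.0, -0.0]]
wrist_force: [0.1, -0.2, -0.6]
opening: 0.0463
```

Request:
{"name": "carry_out", "arguments": {"offset": [[0,0,0],[0,0,0],[0,0,0],[0,0,0],[0,0,0],[0,0,0],[0,0,0],[0,0,0],[0,0,0],[0,0,0]], "dr": [[0,0,0],[0,0,0],[0,0,0],[0,0,0],[0,0,0],[0,0,0],[0,0,0],[0,0,0],[0,0,0],[0,0,0]], "claw": 5}}

```text
time: 13.37
ee_pos: [0.5302, -0.0532, 0.0783]
orientation: [[0.016, 0.001, 1.0], [-1.0, 0.0, 0.016], [-0.0, -1.0, 0.001]]
wrist_force: [0.9, 0.8, 6.3]
opening: 0.0203
```

```bash
python3 - <<'E'
from h import *
o,c=snap('wrist','w10.png');print(o['ee_pos'],o['wrist_force'],o['opening'])
snap('top','t10.png')
t=cv2.imread('pics/t10.png');cv2.imwrite('pics/t10z.png',cv2.resize(t[185:325,335:455],(514,600),interpolation=cv2.INTER_CUBIC))
E
```

```text
[ 0.5301674  -0.0532465   0.07834397] [0.9063553  0.80189118 6.3011307 ] 0.020300377133259984
```

View pics/w10.png

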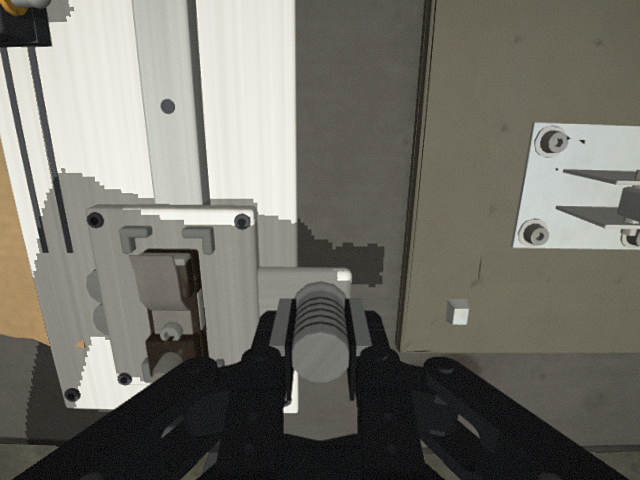

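View pics/t10z.png

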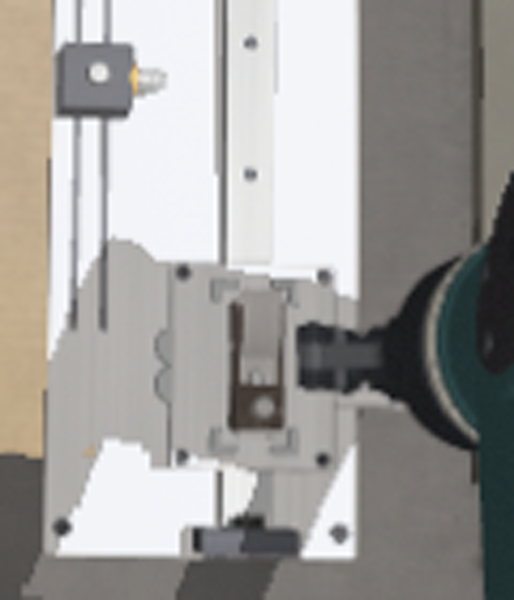

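```bash
python3 - <<'E'
from h import *
for z in (.03,.04,.05):
  q=[np.array(a)/(600/140)+[335,185]-.4 for a in [(161,364),(160,81),(162,346),(162,382)]]
  print(z,p2w('t10.png',q,z).round(4).tolist())
o,c=load('w8.png')
s=cv2.imread('pics/w5.png');cv2.imwrite('pics/w4y.png',cv2.resize(s[0:60,80:280],(800,240)))
w=cv2.imread('pics/w4.png');cv2.imwrite('pics/w4y.png',cv2.resize(w[0:300,160:300],(280,600),interpolation=cv2.INTER_CUBIC))
E
```

```text
0.03 [[0.5298, 0.0484, 0.03], [0.6571, 0.051, 0.03], [0.5378, 0.0481, 0.03], [0.5218, 0.0479, 0.03]]
0.04 [[0.5294, 0.0497, 0.04], [0.6552, 0.0522, 0.04], [0.5373, 0.0494, 0.04], [0.5215, 0.0491, 0.04]]
0.05 [[0.5289, 0.0509, 0.05], [0.6533, 0.0534, 0.05], [0.5367, 0.0506, 0.05], [0.5211, 0.0504, 0.05]]
```

View pics/w4y.png

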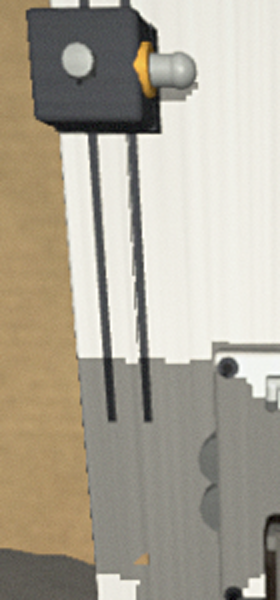

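```bash
python3 - <<'E'
from h import *
for z in (.03,.04,.05): print(p2w('w4.png',[(250,34.7),(265,241)],z).round(4).tolist())
E
```

```text
[[0.6589, 0.0588, 0.03], [0.524, 0.0528, 0.03]]
[[0.657, 0.0571, 0.04], [0.5273, 0.0514, 0.04]]
[[0.6551, 0.0554, 0.05], [0.5306, 0.0499, 0.05]]
```

Request:
{"name": "carry_out", "arguments": {"offset": [[0,0,2],[0,0,4],[0,0,6],[0,0,8],[0,0,8],[0,0,8],[0,0,8],[0,0,8],[0,0,8],[0,0,8],[0,0,8],[0,0,8],[0,0,6],[0,0,4],[0,0,2],[0,0,0],[0,0,0]], "dr": [[0,0,0],[0,0,0],[0,0,0],[0,0,0],[0,0,0],[0,0,0],[0,0,0],[0,0,0],[0,0,0],[0,0,0],[0,0,0],[0,0,0],[0,0,0],[0,0,0],[0,0,0],[0,0,0],[0,0,0]]}}

```text
time: 14.88
ee_pos: [0.627, -0.0528, 0.0784]
orientation: [[0.016, 0.002, 1.0], [-1.0, -0.001, 0.016], [0.002, -1.0, 0.002]]
wrist_force: [1.1, -5.7, 3.6]
opening: 0.0201
```

```bash
python3 - <<'E'
from h import *
o,c=snap('wrist','w11.png');print(o['ee_pos'],o['wrist_force'],o['opening'])
snap('top','t11.png');snap('scene','s11.png')
t=cv2.imread('pics/t11.png');cv2.imwrite('pics/t11z.png',cv2.resize(t[175:295,335:435],(500,600),interpolation=cv2.INTER_CUBIC))
t=cv2.imread('pics/s11.png');cv2.imwrite('pics/s11z.png',cv2.resize(t[170:250,290:420],(780,480),interpolation=cv2.INTER_CUBIC))
E
```

```text
[ 0.62703408 -0.05275942  0.07844165] [ 1.08707322 -5.74714873  3.55909281] 0.020105597985584745
```

View pics/w11.png

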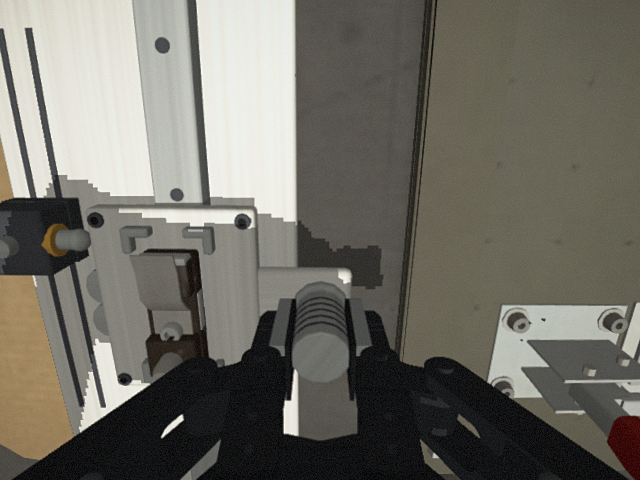

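View pics/t11z.png

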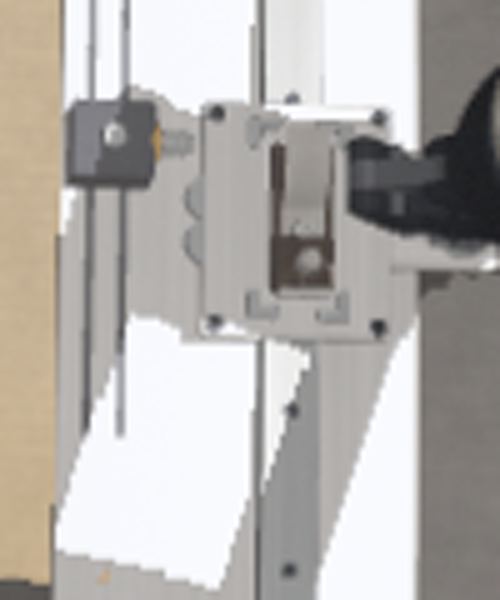

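View pics/s11z.png

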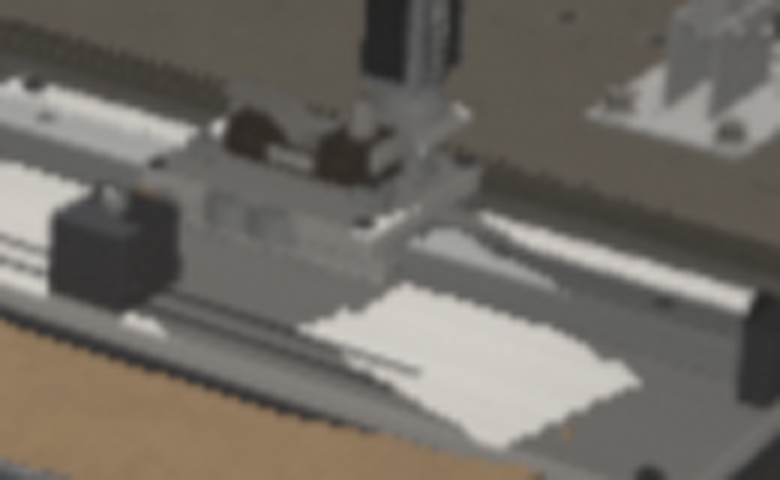

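```bash
python3 - <<'E'
from h import *
s=cv2.imread('pics/w11.png');cv2.imwrite('pics/w11z.png',cv2.resize(s[190:350,0:200],(750,600),interpolation=cv2.INTER_CUBIC))
q=[np.array(a)/5+[335,175]-.4 for a in [(192,220),(185,143)]]
for z in (.03,.035,.04): print(p2w('w11.png',[(76,238),(99,303)],z).round(4).tolist(),p2w('t11.png',q,z).round(4).tolist())
E
```

```text
[[0.6515, 0.0682, 0.03], [0.6163, 0.0627, 0.03]] [[0.6277, 0.0485, 0.03], [0.6577, 0.0516, 0.03]]
[[0.6531, 0.0648, 0.035], [0.6189, 0.0595, 0.035]] [[0.6269, 0.0491, 0.035], [0.6567, 0.0522, 0.035]]
[[0.6547, 0.0614, 0.04], [0.6216, 0.0562, 0.04]] [[0.6261, 0.0497, 0.04], [0.6558, 0.0528, 0.04]]
```

View pics/w11z.png

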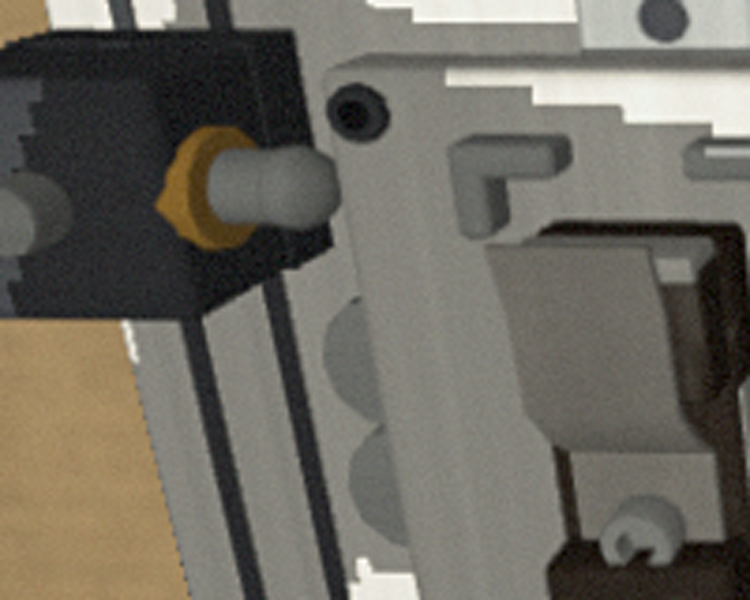

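Request:
{"name": "carry_out", "arguments": {"offset": [[0.5,0,1],[0.5,0,2],[0,0,2],[0,0,2],[0,0,2],[0,0,2],[0,0,1],[0,0,0],[0,0,0]], "dr": [[0,0,0],[0,0,0],[0,0,0],[0,0,0],[0,0,0],[0,0,0],[0,0,0],[0,0,0],[0,0,0]]}}

```text
time: 15.78
ee_pos: [0.6382, -0.0527, 0.0784]
orientation: [[0.016, 0.001, 1.0], [-1.0, -0.0, 0.016], [0.0, -1.0, 0.001]]
wrist_force: [-0.4, -3.7, 5.5]
opening: 0.0199
```

Request:
{"name": "carry_out", "arguments": {"offset": [[0,0,1],[0,0,1],[0,0,1]], "dr": [[0,0,0],[0,0,0],[0,0,0]]}}

```text
time: 16.03
ee_pos: [0.6399, -0.0528, 0.0783]
orientation: [[0.016, -0.002, 1.0], [-1.0, -0.0, 0.016], [0.0, -1.0, -0.002]]
wrist_force: [-6.7, -4.3, 8.9]
opening: 0.0204
```

Request:
{"name": "carry_out", "arguments": {"offset": [[0,0,1],[0,0,1],[0,0,1]], "dr": [[0,0,0],[0,0,0],[0,0,0]]}}

```text
time: 16.28
ee_pos: [0.6411, -0.0528, 0.0783]
orientation: [[0.017, -0.005, 1.0], [-1.0, -0.0, 0.017], [0.0, -1.0, -0.005]]
wrist_force: [-10.3, -5.3, 14.4]
opening: 0.02
```

Request:
{"name": "carry_out", "arguments": {"offset": [[0,0,1],[0,0,1],[0,0,0]], "dr": [[0,0,0],[0,0,0],[0,0,0]]}}

```text
time: 16.53
ee_pos: [0.6437, -0.0528, 0.0783]
orientation: [[0.016, -0.004, 1.0], [-1.0, -0.0, 0.016], [0.0, -1.0, -0.004]]
wrist_force: [-6.9, -3.3, 10.7]
opening: 0.0201
```

Request:
{"name": "carry_out", "arguments": {"offset": [[0,0,1],[0,0,1],[0,0,0]], "dr": [[0,0,0],[0,0,0],[0,0,0]]}}

```text
time: 16.78
ee_pos: [0.6477, -0.0527, 0.0784]
orientation: [[0.016, -0.0, 1.0], [-1.0, -0.0, 0.016], [0.0, -1.0, -0.0]]
wrist_force: [-0.6, -2.5, 6.9]
opening: 0.0198
```

Request:
{"name": "carry_out", "arguments": {"offset": [[0,0,1],[0,0,1],[0,0,1],[0,0,0]], "dr": [[0,0,0],[0,0,0],[0,0,0],[0,0,0]]}}

```text
time: 17.12
ee_pos: [0.6517, -0.0527, 0.0784]
orientation: [[0.016, 0.002, 1.0], [-1.0, -0.0, 0.016], [0.001, -1.0, 0.002]]
wrist_force: [1.8, -3.0, 4.1]
opening: 0.0203
```

Request:
{"name": "carry_out", "arguments": {"offset": [[0,0,1],[0,0,1],[0,0,0],[0,0,0]], "dr": [[0,0,0],[0,0,0],[0,0,0],[0,0,0]]}}

```text
time: 17.45
ee_pos: [0.654, -0.0527, 0.0784]
orientation: [[0.016, 0.002, 1.0], [-1.0, -0.001, 0.016], [0.001, -1.0, 0.002]]
wrist_force: [2.5, -2.9, 4.7]
opening: 0.0199
```

```bash
python3 - <<'E'
from h import *
o,c=snap('wrist','w12.png');print(o['ee_pos'],o['wrist_force'],o['opening'])
snap('top','t12.png')
t=cv2.imread('pics/t12.png');cv2.imwrite('pics/t12z.png',cv2.resize(t[175:275,335:435],(600,600),interpolation=cv2.INTER_CUBIC))
s=cv2.imread('pics/w12.png');cv2.imwrite('pics/w12z.png',cv2.resize(s[190:400,0:260],(743,600),interpolation=cv2.INTER_CUBIC))
E
```

```text
[ 0.65396081 -0.05269787  0.0783971 ] [ 2.4545529  -2.91987003  4.72221217] 0.01994995756476563
```

View pics/t12z.png

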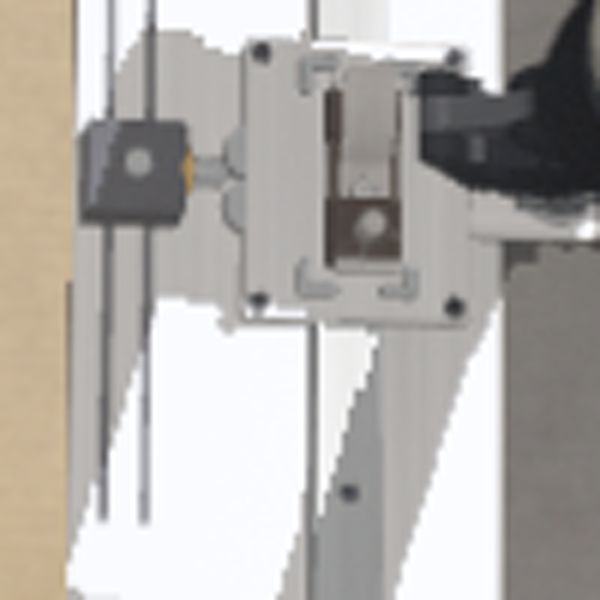

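View pics/w12z.png

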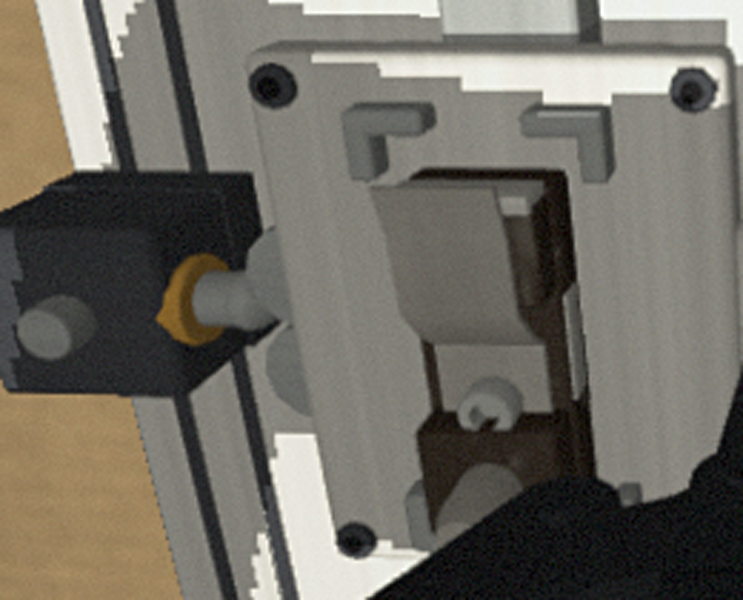

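Request:
{"name": "carry_out", "arguments": {"offset": [[0,0,1],[0,0,0],[0,0,0]], "dr": [[0,0,0],[0,0,0],[0,0,0]]}}

```text
time: 17.8
ee_pos: [0.6548, -0.0527, 0.0784]
orientation: [[0.016, 0.002, 1.0], [-1.0, -0.001, 0.016], [0.001, -1.0, 0.002]]
wrist_force: [2.5, -3.9, 4.3]
opening: 0.0205
```

Request:
{"name": "carry_out", "arguments": {"offset": [[0,0,1],[0,0,0],[0,0,0]], "dr": [[0,0,0],[0,0,0],[0,0,0]]}}

```text
time: 18.05
ee_pos: [0.6556, -0.0527, 0.0784]
orientation: [[0.016, 0.001, 1.0], [-1.0, -0.001, 0.016], [0.001, -1.0, 0.001]]
wrist_force: [1.7, -5.0, 5.1]
opening: 0.0199
```

Request:
{"name": "carry_out", "arguments": {"offset": [[0,0,0.7],[0,0,0],[0,0,0]], "dr": [[0,0,0],[0,0,0],[0,0,0]]}}

```text
time: 18.3
ee_pos: [0.6558, -0.0527, 0.0784]
orientation: [[0.016, 0.001, 1.0], [-1.0, -0.001, 0.016], [0.001, -1.0, 0.001]]
wrist_force: [-0.0, -4.7, 5.9]
opening: 0.0202
```

```bash
python3 - <<'E'
from h import *
o,c=snap('wrist','w13.png');print(o['ee_pos'],o['wrist_force'],o['qvel'].round(3))
snap('top','t13.png')
t=cv2.imread('pics/t13.png');cv2.imwrite('pics/t13z.png',cv2.resize(t[175:275,335:435],(600,600),interpolation=cv2.INTER_CUBIC))
s=cv2.imread('pics/w13.png');cv2.imwrite('pics/w13z.png',cv2.resize(s[190:400,0:260],(743,600),interpolation=cv2.INTER_CUBIC))
E
```

```text
[ 0.6558379  -0.05267486  0.07842512] [-0.00880881 -4.73488053  5.91692826] [ 0.058  0.058  0.015 -0.032 -0.065 -0.027]
```

View pics/t13z.png

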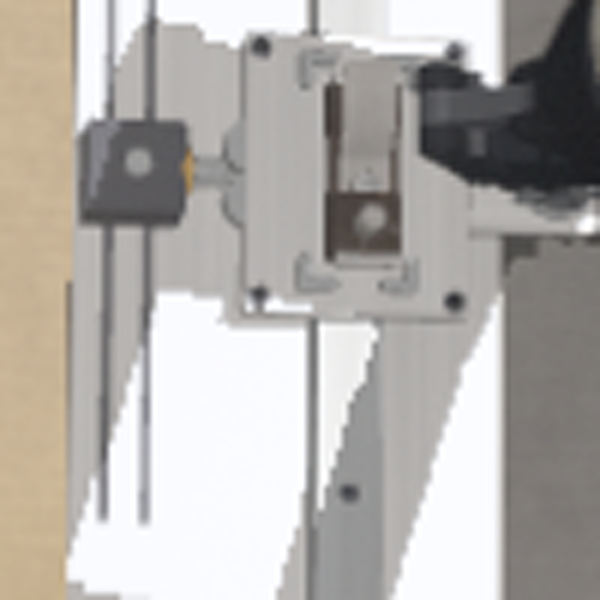

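View pics/w13z.png

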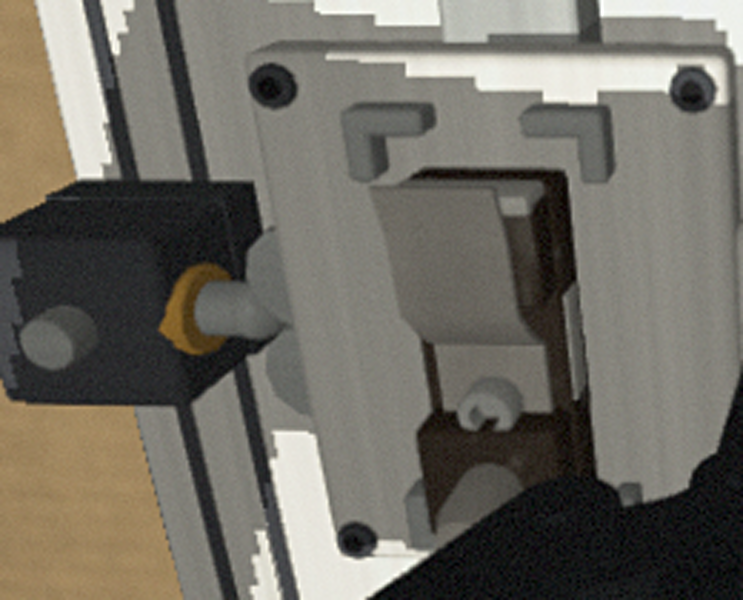

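Request:
{"name": "carry_out", "arguments": {"offset": [[0,0,0.5],[0,0,0],[0,0,0]], "dr": [[0,0,0],[0,0,0],[0,0,0]]}}

```text
time: 18.65
ee_pos: [0.656, -0.0527, 0.0784]
orientation: [[0.016, -0.0, 1.0], [-1.0, -0.001, 0.016], [0.001, -1.0, -0.0]]
wrist_force: [0.5, -4.5, 6.7]
opening: 0.0204
```

Request:
{"name": "carry_out", "arguments": {"offset": [[0,0,0.5],[0,0,0],[0,0,0]], "dr": [[0,0,0],[0,0,0],[0,0,0]]}}

```text
time: 18.9
ee_pos: [0.6562, -0.0527, 0.0784]
orientation: [[0.016, -0.001, 1.0], [-1.0, -0.001, 0.016], [0.001, -1.0, -0.001]]
wrist_force: [-0.6, -5.5, 8.1]
opening: 0.0199
```

Request:
{"name": "carry_out", "arguments": {"offset": [[0,0,0.6],[0,0,0],[0,0,0]], "dr": [[0,0,0],[0,0,0],[0,0,0]]}}

```text
time: 19.15
ee_pos: [0.6565, -0.0527, 0.0784]
orientation: [[0.016, -0.001, 1.0], [-1.0, -0.001, 0.016], [0.001, -1.0, -0.001]]
wrist_force: [-0.8, -4.8, 8.6]
opening: 0.0205
```

Request:
{"name": "carry_out", "arguments": {"offset": [[0,0,0.6],[0,0,0],[0,0,0]], "dr": [[0,0,0],[0,0,0],[0,0,0]]}}

```text
time: 19.4
ee_pos: [0.6567, -0.0527, 0.0784]
orientation: [[0.016, -0.002, 1.0], [-1.0, -0.001, 0.016], [0.0, -1.0, -0.002]]
wrist_force: [-3.5, -5.7, 9.2]
opening: 0.0201
```

Request:
{"name": "carry_out", "arguments": {"offset": [[0.7,0,-0.5],[0,0,-0.5],[0,0,0],[0,0,0],[0,0,0],[0,0,0]], "dr": [[0,0,0],[0,0,0],[0,0,0],[0,0,0],[0,0,0],[0,0,0]]}}

```text
time: 19.9
ee_pos: [0.6565, -0.0527, 0.0784]
orientation: [[0.016, -0.0, 1.0], [-1.0, 0.0, 0.016], [-0.0, -1.0, -0.0]]
wrist_force: [-0.3, -3.3, 8.3]
opening: 0.0205
```

```bash
python3 - <<'E'
from h import *
o,c=snap('wrist','w14.png');print(o['ee_pos'],o['wrist_force'],o['qvel'].round(3),o['opening'])
snap('top','t14.png')
t=cv2.imread('pics/t14.png');cv2.imwrite('pics/t14z.png',cv2.resize(t[190:225,355:405],(800,560),interpolation=cv2.INTER_CUBIC))
s=cv2.imread('pics/w14.png');cv2.imwrite('pics/w14z.png',cv2.resize(s[250:350,40:160],(720,600),interpolation=cv2.INTER_CUBIC))
E
```

```text
[ 0.65654362 -0.05271269  0.0783667 ] [-0.30493276 -3.33373383  8.29069967] [ 0.047  0.039 -0.059 -0.028  0.053 -0.043] 0.020458577926608008
```

View pics/t14z.png

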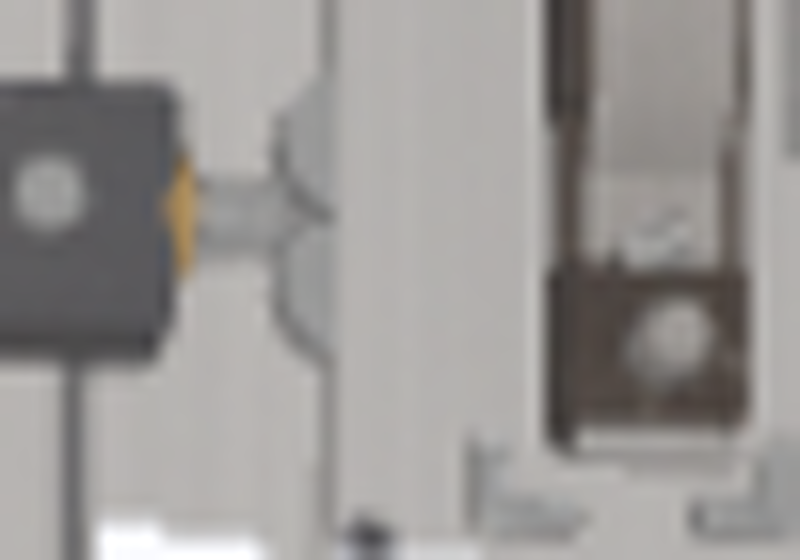

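View pics/w14z.png

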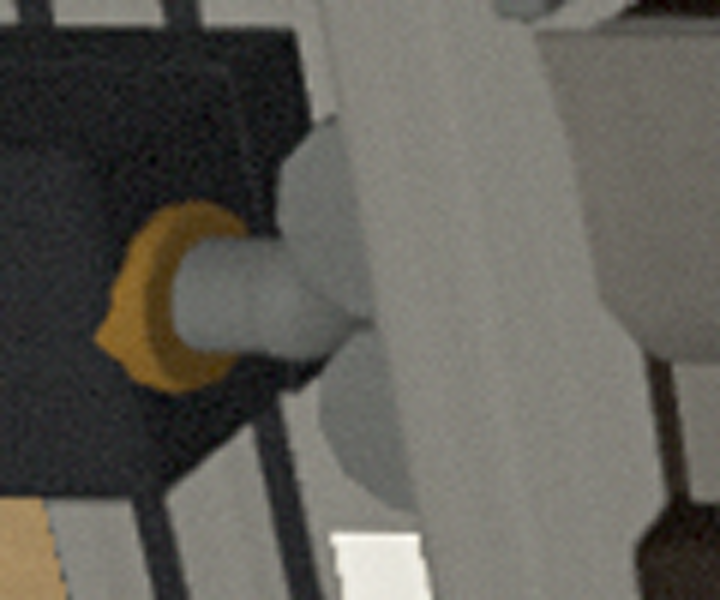

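Request:
{"name": "carry_out", "arguments": {"offset": [[0,0,-0.2],[0,0,0],[0,0,0],[0,0,0],[0,0,0],[0,0,0],[0,0,0],[0,0,0]], "dr": [[0,0,0],[0,0,0],[0,0,0],[0,0,0],[0,0,0],[0,0,0],[0,0,0],[0,0,0]]}}

```text
time: 20.67
ee_pos: [0.6565, -0.0527, 0.0784]
orientation: [[0.016, -0.0, 1.0], [-1.0, 0.0, 0.016], [-0.0, -1.0, -0.0]]
wrist_force: [0.2, -2.6, 7.2]
opening: 0.0203
```

```bash
python3 - <<'E'
from h import *
o=env.get_obs();print(o['ee_pos'],o['wrist_force'],np.abs(o['qvel']).max(),o['opening'])
print(env.job_done())
E
```

```text
[ 0.6564993  -0.05272002  0.07838033] [ 0.24771448 -2.6430668   7.16520083] 0.06853375560802287 0.020299581683295726
the job is handed in; nothing more can be done
None
```

I took the tall-pin block from the middle of the bin and set it in the nest at the loading end. Then I let go, gripped the knob and slid the carriage about 126 mm until the ball went over the first hump and into the notch. I handed the job in at about 21 s, still holding the knob.

**Last checks:**
- **Notch:** the top and wrist pictures show the ball between the two humps. Along the rail I saw the hump resist at about 10 N, then pull in. A small push past the notch brought it to −3.5 N before I backed off. At hand-in it read about 0.2 N with the arm still.
- **Block:** the pictures show it lying between the four corners. Before the slide I measured it within about 0.6 mm of the nest's centre.
- **Low blocks:** both were still in the bin after I lifted the pin block out. I did not look at them again afterwards.

**Disagreements:**
- The side load on the knob rose to about 5.7 N because my push line was slightly off the rail's direction. About 7 N upward and 2.6 N sideways remained at hand-in, well under the limits.
- The notch centre is known only to about half a millimetre, because the friction band hides the exact point.
- Partway along, the wrist and top cameras differed by about 3 mm on the distance left, so I relied on the forces for the final seating.

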